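# Rebuild the dish turntable's spacer stack

### The arm

A 7-joint arm with a two-finger parallel gripper is mounted at the origin on the work surface. World frame = base frame: x ahead of the robot, y to its left, z up, the work surface at z = 0. Lengths are in m, angles in rad, forces in N, time in s.
With the tool pointing down it reaches from about 0.4 to 0.85 m from the base axis. Payload 10.4 kg.
Tool frame: the origin (TCP) lies midway between the tips of the shut fingers; the grasp point (between the pads) lies 19 mm behind it; z points along the fingers, y is the line along which they close (so a half turn about z gives the same grasp; the last joint's range is limited). The gripper opens to 85 mm and grips with 20 to 120 N. Pads are 22 mm wide; open, the fingers measure 114 mm over their backs; the gripper's body (76 mm by 85 mm) begins 54 mm behind the grasp point. The pads swing forward as they close: fully open they stand 13 mm farther back than shut.
Start: joints at [-1.166, 0.332, -0.065, 1.46, 0.022, 1.35, -0.088], TCP at [0.259, 0.569, 0.231] pointing down, gripper open.
Joint ranges: [-2.6, 2.6], [-0.5, 2.12], [-1.47, 1.34], [0.16, 2.42], [-1.27, 4.41], [0.06, 2.06], [-2.6, 2.6]. Speed limits (rad/s): [2.22, 2.22, 2.79, 2.79, 3.14, 3.14, 3.14].

### API

Orientations are given as a rotation vector (axis times angle).
In Python, from station import arm, camera, job gives the robot as it stands.
- The arm moves only by the shell command python3 -m inch 'ROWS' [FORCE]. ROWS is JSON, a list of rows, each a list of 3 entries, a list of its own where there are three numbers: the opening, from 0 (shut) to 1 (fully open), then the shift along the tool's x, y, z in mm, then the turn, a rotation vector about the tool's x, y, z in degrees. A call has 1 to 12 rows; each row is the pose to reach, as a shift and turn from the pose commanded when the call began, along the tool's axes at that moment; what a row does not reach only later rows make up. A row lasts 1/10 s, in which the tool goes at most 50 mm and 8.59 degrees, less where a joint would pass 70% of its speed; a pose out of reach is approached as far as the arm can. A call with a gripper value outside its range is refused whole. The fingers move at their own pace and stop on an object; FORCE is the grip in N (left out, the last holds). Time passes only in rows, so rows that repeat a pose let the fingers close. It gives the time, the measured TCP pose, the force, the opening and the grip force at its end, in the units of the state.
- arm.sense(): the state, without advancing time (a new reading comes with each control period).
- camera(name): name is "side" or "top"; returns a dict with "pixels" (480x640x3 uint8, red, green, blue), "fx", "fy", "cx", "cy" (pixels), "eye" and "attitude" of the camera in the world. Camera axes: x right, y up, looking along -z (the intrinsics and any distortion apply to the point x, -y, -z); pixel columns grow to the right and rows downward; lengths in m; the calibration is good to about 2 mm. A picture is of the moment at which its call begins. There is no depth.
- job.finish_job(): hands the job in; it is judged then, once.
The state is a dict: "clock": time; "joint_pos": joint angles; "qd": joint speeds; "tau": joint torques, N m; "tool_pos": TCP position; "tcp_rot": TCP orientation; "ft_force": force on the tool from outside, world axes, zero at the start; "moment": the same for the moment, N m; "opening": opening from 0.0 (shut) to 1.0 (fully open); "grip_force": force on a finger pad.
Only numpy, scipy, OpenCV 4.12 (cv2) and the standard library are available. Lean on these libraries where they do the work, as an engineer would, in place of code of your own. Each camera call takes 0.05 s, during which the arm holds its last target. There are 200 camera calls.

### The job

Rebuild the spacer stack on the culture-dish turntable: thread the three ring spacers onto its upright spindle in order of diameter, the largest first at the bottom, then the medium one, then the smallest on top, each lying flat and fully down on what is below it. Lower each one down the spindle rather than letting it drop, leave everything else on the bench where it is, and finish with the gripper clear of the stack.

Things in the scene. Friction and masses are not known exactly. Their poses are not given: they have to be found in the camera images.
- large_spacer: Flat round ring, pale silvery aluminium (may look almost white), outer diameter 58 mm, bore 17 mm, 16 mm thick, about 90 g. Starts lying flat on the dark mat (mat top 3 mm above the bench), the three in any order among three places. Origin at the ring's centre (mid-thickness, 8 mm above its underside, on the bore axis); z along the bore; either face may be up
- medium_spacer: Flat round ring, yellow brass, outer diameter 46 mm, bore 17 mm, 16 mm thick, about 180 g. Starts lying flat on the dark mat (mat top 3 mm above the bench), the three in any order among three places. Origin at the ring's centre (mid-thickness, 8 mm above its underside, on the bore axis); z along the bore; either face may be up
- small_spacer: Flat round ring, blue plastic, outer diameter 34 mm, bore 17 mm, 16 mm thick, about 30 g. Starts lying flat on the dark mat (mat top 3 mm above the bench), the three in any order among three places. Origin at the ring's centre (mid-thickness, 8 mm above its underside, on the bore axis); z along the bore; either face may be up
- seat (a point): Centre of the flat top of the turntable's dark shoulder (68 mm across), where the lowest spacer rests; 58 mm above the bench, z up along the spindle. The steel spindle rises here from a fixed round white drive unit (140 mm across, 50 mm high, with a small 32 mm high control box on one side, knob to 44 mm): 14 mm diameter, straight for 50 mm above this point, then a taper to a 6 mm flat tip 60 mm above this point. The spindle does not turn
- platter: loose grey turntable platter, disc 100 mm across, 12 mm thick, lying flat; origin centre of its underside. Leave alone
- screwdriver: screwdriver with red handle, 160 mm long, lying on the mat. Leave alone
- nut: square steel nut 22 x 22 x 10 mm with a 12 mm hole, lying on the mat; it is NOT one of the spacers. Leave alone
- bottle: glass media bottle, 72 mm across, 135 mm tall, blue cap; origin centre of its underside. Leave alone
- flask: amber conical flask with white plug, 76 mm across the foot, 135 mm tall; origin centre of its underside. Leave alone
- dishes: stack of eight red culture dishes, 90 mm across, 128 mm tall; origin centre of its underside. Leave alone
- beaker: foil-covered beaker, 94 mm across, 122 mm tall; origin centre of its underside. Leave alone
Things that resemble listed ones, but are neither listed nor needed, are in the scene too. Leave any turquoise look-alike of the small_spacer alone. Leave any pink look-alike of the part that bears seat alone.

How it is judged:
On the way, in this order (a step that is already met when the one before it is completed fails the run):
1. the largest spacer is on the spindle, flat on the shoulder (horizontal distance between large_spacer and seat below 0.004 m and z of large_spacer in the frame of seat between 0.005 and 0.011 m and angle between the z axis of large_spacer and the z axis of seat, either way round below 0.08 rad), for 0.2 s.
2. the medium spacer is on the spindle, flat on the largest (horizontal distance between medium_spacer and seat below 0.004 m and z of medium_spacer in the frame of seat between 0.021 and 0.027 m and angle between the z axis of medium_spacer and the z axis of seat, either way round below 0.08 rad), for 0.2 s.
3. the smallest spacer is on the spindle, flat on the medium one (horizontal distance between small_spacer and seat below 0.004 m and z of small_spacer in the frame of seat between 0.037 and 0.043 m and angle between the z axis of small_spacer and the z axis of seat, either way round below 0.08 rad), for 0.2 s.
At the end, for the whole second after the job is handed in: All three spacers are threaded on the spindle and at rest: largest at the bottom on the shoulder, medium on it, smallest on top; each within 4 mm of the spindle axis, within 3 mm of its proper height (centres 8, 24 and 40 mm above the shoulder) and within 0.08 rad of flat (all of step 1 and all of step 2 and all of step 3 and linear speed of each of large_spacer, medium_spacer, small_spacer below 0.02 m/s); the robot touches nothing.
It fails at once if a spacer is dropped down the spindle (faster than 0.5 m/s on it) instead of lowered ((horizontal distance between large_spacer and seat below 0.012 m and z of large_spacer in the frame of seat below 0.062 m and linear speed of large_spacer above 0.5 m/s) or (horizontal distance between medium_spacer and seat below 0.012 m and z of medium_spacer in the frame of seat below 0.062 m and linear speed of medium_spacer above 0.5 m/s) or (horizontal distance between small_spacer and seat below 0.012 m and z of small_spacer in the frame of seat below 0.062 m and linear speed of small_spacer above 0.5 m/s)).
It fails at once if something else on the bench is moved by more than 30 mm (distance of any of platter, screwdriver, nut, bottle, flask, dishes, beaker from where it was at the start of the episode above 0.03 m).
It also fails if it takes over 70 s, if anything falls off the work surface, if the arm or the gripper's body presses on something with over 40 N, if the wrist force passes 120 N, or if a joint passes its speed limit or range.

## Working session

There is one attempt and no reset: what is moved stays moved. The work goes in short steps, Python scripts to look and compute and a shell command to move; the robot and the scene stay as the last step left them, time stands still between calls to the robot, and variables do not carry over. Pictures are saved under pics/ and viewed, at most 12 in all, crops included, and the job is handed in when it is done.

```bash
mkdir -p pics; ls
python3 - <<'E'
from station import arm,camera,job
import cv2
for n in("top","side"):
    c=camera(n); cv2.imwrite(f"pics/{n}0.png",c["pixels"][:,:,::-1]); print({k:v for k,v in c.items() if k!="pixels"})
s=arm.sense(); print(s["clock"],s["tool_pos"],s["tcp_rot"],s["ft_force"],s["opening"])
E
```

```text
pics
{'fx': 436.2070876382267, 'fy': 436.2070876382267, 'cx': 319.9597091081377, 'cy': 241.776830874028, 'eye': array([0.39080515, 0.07778796, 1.17677926]), 'attitude': array([ 0.07788699, -0.0986235 , -1.5652496 ])}
{'fx': 453.7882725552049, 'fy': 453.7882725552049, 'cx': 317.94241804581736, 'cy': 238.4976534177702, 'eye': array([-0.04448055, -0.58141408,  0.59682387]), 'attitude': array([ 0.97015633, -0.36783832, -0.6420907 ])}
0.1 [0.25915806 0.5683971  0.23062754] [-6.66770303e-01 -3.06979646e+00  1.86274311e-03] [ 0.13810007 -0.08528496  0.05531611] 0.9957976268981282
```

View pics/top0.png

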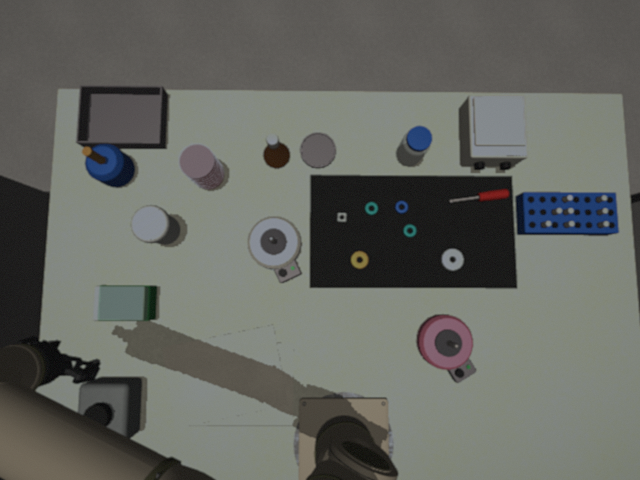

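View pics/side0.png

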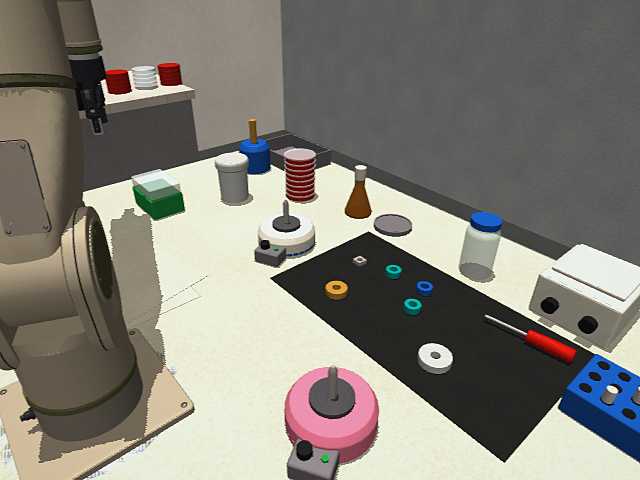

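The top view shows these spacer candidates:
- Silver ring at (452,259): large.
- Brass ring at (360,260): medium.
- Blue ring at (402,207): small.
- Turquoise decoys at (371,208) and (410,230), and the nut at (342,217).

The white drive unit at (274,241) is the real seat; the pink one at (446,342) is a decoy. Next I'll measure and check with one close crop.

```bash
cat > h.py <<'E'
import numpy as np, cv2
from scipy.spatial.transform import Rotation as R
from scipy.optimize import least_squares
from station import arm,camera
def proj(c,P):
    p=(np.atleast_2d(P)-c["eye"])@R.from_rotvec(c["attitude"]).as_matrix()
    return np.c_[c["cx"]+c["fx"]*p[:,0]/-p[:,2], c["cy"]+c["fy"]*p[:,1]/p[:,2]]
def ray(c,uv,z):
    d=R.from_rotvec(c["attitude"]).as_matrix()@[(uv[0]-c["cx"])/c["fx"],-(uv[1]-c["cy"])/c["fy"],-1]
    return c["eye"]+d*(z-c["eye"][2])/d[2]
def cyl(xy,r,z0,z1):
    a=np.linspace(0,2*np.pi,60); return np.vstack([np.c_[xy[0]+r*np.cos(a),xy[1]+r*np.sin(a),0*a+z] for z in(z0,z1)])
def cen(pts):
    m=cv2.moments(cv2.convexHull(pts.astype(np.float32))); return np.array([m["m10"],m["m01"]])/m["m00"],m["m00"]
def blob(mask,near,rad):
    """hull centroid/area of the biggest blob of mask within rad px of near"""
    k=np.zeros_like(mask,np.uint8); cv2.circle(k,tuple(int(v) for v in near),rad,1,-1)
    cs,_=cv2.findContours((mask&(k>0)).astype(np.uint8),cv2.RETR_EXTERNAL,cv2.CHAIN_APPROX_NONE)
    return cen(max(cs,key=len)[:,0].astype(float)+0.0)
def fit(c,uv,r,z0,z1):
    s=least_squares(lambda q:cen(proj(c,cyl(q,r,z0,z1)))[0]-uv,ray(c,uv,z1)[:2],diff_step=1e-4)
    return s.x,cen(proj(c,cyl(s.x,r,z0,z1)))[1]
def hsv(c): return cv2.cvtColor(c["pixels"],cv2.COLOR_RGB2HSV).astype(int)
def masks(c):
    h,s,v=np.moveaxis(hsv(c),2,0)
    return dict(large=(v>90)&(s<70),medium=(h>12)&(h<35)&(s>100)&(v>60),small=(h>105)&(h<128)&(s>100)&(v>50))
RAD=dict(large=.029,medium=.023,small=.017)
def shift(target,yaw_y=None):
    """tool-frame mm to world target; turn about tool z (deg) to bring tool y to world angle yaw_y"""
    s=arm.sense(); M=R.from_rotvec(s["tcp_rot"]).as_matrix()
    out=np.round(M.T@(np.array(target)-s["tool_pos"])*1e3,1)
    a=np.degrees(np.arctan2(M[1,1],M[0,1]))
    print("shift",out,"tooly",round(a,1),"turnz",None if yaw_y is None else round((a-yaw_y+90)%180-90,1),"tilt",np.round(M[:,2],3),"tcp",np.round(s["tool_pos"],4),"t",s["clock"],"open",round(s["opening"],3),"grip",s["grip_force"],"F",np.round(s["ft_force"],1))
E
python3 - <<'E'
from h import *
T,S=camera("top"),camera("side")
px=dict(large=((452,259),(435,358)),medium=((360,260),(336,290)),small=((402,207),(425,288)))
for n,(a,b) in px.items():
    for c,p in((T,a),(S,b)):
        uv,A=blob(masks(c)[n],p,24); x,Am=fit(c,uv,RAD[n],.003,.019); print(n,uv.round(1),x.round(4),"area",A,Am.round())
# shoulder
for c,p in((T,(274,241)),(S,(286,222))):
    uv,A=blob(hsv(c)[:,:,2]<110,p,22); x,Am=fit(c,uv,.034,.05,.058);print("shoulder",uv.round(1),x.round(4),A,Am.round())
print("pink approx",ray(T,(446,342),.05),"nut",ray(T,(342,217),.01))
def crop(c,p,r): 
    return cv2.resize(c["pixels"][p[1]-r:p[1]+r,p[0]-r:p[0]+r,::-1],(290,290),interpolation=cv2.INTER_NEAREST)
rows=[np.hstack([crop(c,p,24) for p in ps[:2]]) for c,ps in()]
a=np.hstack([crop(T,(274,241),36),crop(S,(286,222),36)]);b=np.hstack([crop(T,(410,232),60),crop(S,(410,310),60)])
cv2.imwrite("pics/crop1.png",np.vstack([a,b]))
E
```

```text
Traceback (most recent call last):
AttributeError: 'float' object has no attribute 'round'
```

Run:
```python
from h import *
T,S=camera("top"),camera("side")
px=dict(large=((452,259),(435,358)),medium=((360,260),(336,290)),small=((402,207),(425,288)))
for n,(a,b) in px.items():
    for c,p in((T,a),(S,b)):
        uv,A=blob(masks(c)[n],p,24); x,Am=fit(c,uv,RAD[n],.003,.019); print(n,uv.round(1),x.round(4),"area",A,int(Am))
for c,p in((T,(274,241)),(S,(286,222))):
    uv,A=blob(hsv(c)[:,:,2]<110,p,22); x,Am=fit(c,uv,.034,.05,.058);print("shoulder",uv.round(1),x.round(4),A,int(Am))
def crop(c,p,r): 
    return cv2.resize(c["pixels"][p[1]-r:p[1]+r,p[0]-r:p[0]+r,::-1],(290,290),interpolation=cv2.INTER_NEAREST)
a=np.hstack([crop(T,(274,241),36),crop(S,(286,222),36)]);b=np.hstack([crop(T,(410,232),60),crop(S,(410,310),60)])
cv2.imwrite("pics/crop1.png",np.vstack([a,b]))
```

```text
large [452.3 259.1] [ 0.4773 -0.2932] area 347.5 404
large [434.8 357.8] [ 0.4774 -0.2914] area 825.0 893
medium [359.4 259.4] [ 0.4754 -0.043 ] area 239.5 243
medium [336.  289.7] [ 0.4748 -0.0423] area 342.0 372
small [401.4 206.5] [ 0.6201 -0.1586] area 135.0 140
small [424.1 288. ] [ 0.6198 -0.1571] area 205.5 229
shoulder [273.1 241.1] [0.5187 0.1844] 519.0 551
shoulder [286.  219.2] [0.5312 0.2016] 529.0 376
```

View pics/crop1.png

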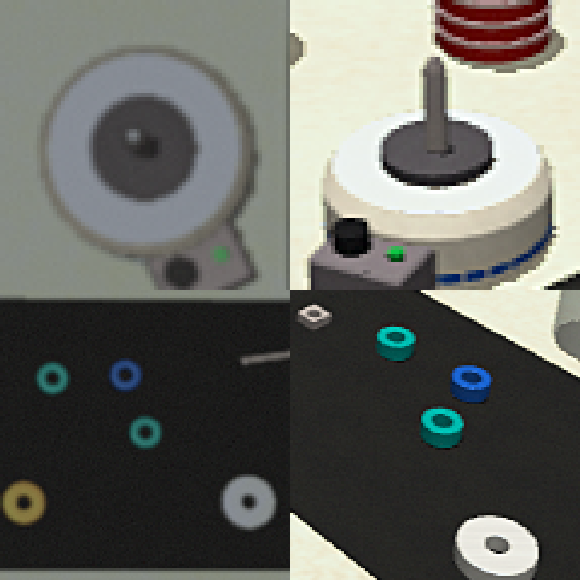

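The crop confirms the choice: the white unit with its bare spindle, the blue ring set apart from the two turquoise ones, and the silver large ring. Next I'll refine the spindle position and work out the first move.

```bash
cat >> h.py <<'E'
def spin_fit(c,uv):  # shoulder + spindle silhouette
    f=lambda q:np.vstack([cyl(q,.034,.05,.058),cyl(q,.007,.058,.108),cyl(q,.003,.1179,.118)])
    return least_squares(lambda q:cen(proj(c,f(q)))[0]-uv,[.52,.18],diff_step=1e-4).x, cen(proj(c,f([.52,.183])))[1]
E
python3 - <<'E'
from h import *
T,S=camera("top"),camera("side")
uv,A=blob(hsv(S)[:,:,2]<110,(286,222),22); print("hull fit",spin_fit(S,uv),A)
print("tip side",ray(S,(285.6,200.6),.118),"tip top",ray(T,(271,238),.118))
m=hsv(S)[:,:,2]<110
for r in(202,206,210): 
    c=np.where(m[r,270:300])[0]+270; print(r,c.min(),c.max())
q=np.array([.519,.184]); print(proj(S,[[*q,.118],[*q,.058]]),proj(T,[[*q,.118]]))
shift([.5,.12,.25],-35)
E
```

```text
hull fit (array([0.51746939, 0.18293189]), 603.0481628270354) 529.0
tip side [0.51545144 0.17938263 0.118     ] tip top [0.51913352 0.18354064 0.118     ]
202 284 287
206 284 287
210 284 287
[[285.61530398 199.46570686]
 [286.33989752 221.86500994]] [[270.81074755 238.05342972]]
shift [-405.2 -308.4  -18.7] tooly 65.5 turnz -79.5 tilt [-0. -0. -1.] tcp [0.2593 0.5687 0.2312] t 0.4 open 1.0 grip 0.0 F [-0.1  0.2  0.2]
```

```bash
python3 -m inch '[[1,[-405,-308,-19],[0,0,100]],[1,[-405,-308,-19],[0,0,100]],[1,[-405,-308,-19],[0,0,100]],[1,[-405,-308,-19],[0,0,100]],[1,[-405,-308,-19],[0,0,100]],[1,[-405,-308,-19],[0,0,100]],[1,[-405,-308,-19],[0,0,100]],[1,[-405,-308,-19],[0,0,100]],[1,[-405,-308,-19],[0,0,100]],[1,[-405,-308,-19],[0,0,100]],[1,[-405,-308,-19],[0,0,100]],[1,[-405,-308,-19],[0,0,100]]]'
python3 -c "
from h import *
shift([.4773,-.2925,.06],-35)"
```

```text
clock: 1.6
tool_pos: [0.501, 0.1176, 0.2506]
tcp_rot: [2.788, 1.447, 0.001]
ft_force: [-0.3, -0.2, 0.2]
opening: 0.998
grip_force: 0.0
shift [-349.2  216.4  190.6] tooly -35.1 turnz -0.1 tilt [ 0.001 -0.    -1.   ] tcp [0.501  0.1176 0.2506] t 1.6 open 0.998 grip 0.0 F [-0.3 -0.2  0.2]
```

```bash
python3 -m inch '[[1,[-349,216,100],[0,0,0]],[1,[-349,216,100],[0,0,0]],[1,[-349,216,100],[0,0,0]],[1,[-349,216,100],[0,0,0]],[1,[-349,216,100],[0,0,0]],[1,[-349,216,100],[0,0,0]],[1,[-349,216,100],[0,0,0]],[1,[-349,216,100],[0,0,0]],[1,[-349,216,100],[0,0,0]],[1,[-349,216,190],[0,0,0]],[1,[-349,216,190],[0,0,0]],[1,[-349,216,190],[0,0,0]]]'
python3 - <<'E'
from h import *
S=camera("side"); cv2.imwrite("pics/s2.png",cv2.resize(S["pixels"][220:440,300:580,::-1],None,fx=2.5,fy=2.5))
shift([.4773,-.2925,.008],-35)
E
```

```text
clock: 2.8
tool_pos: [0.4772, -0.2879, 0.0558]
tcp_rot: [-2.775, -1.459, 0.009]
ft_force: [-1.0, 1.0, -0.2]
opening: 1.003
grip_force: 0.0
shift [-3.7  1.  51. ] tooly -34.5 turnz 0.5 tilt [-0.004  0.001 -1.   ] tcp [ 0.4788 -0.2889  0.059 ] t 2.85 open 1.001 grip 0.0 F [ 0.1 -0.9  1.3]
```

View pics/s2.png

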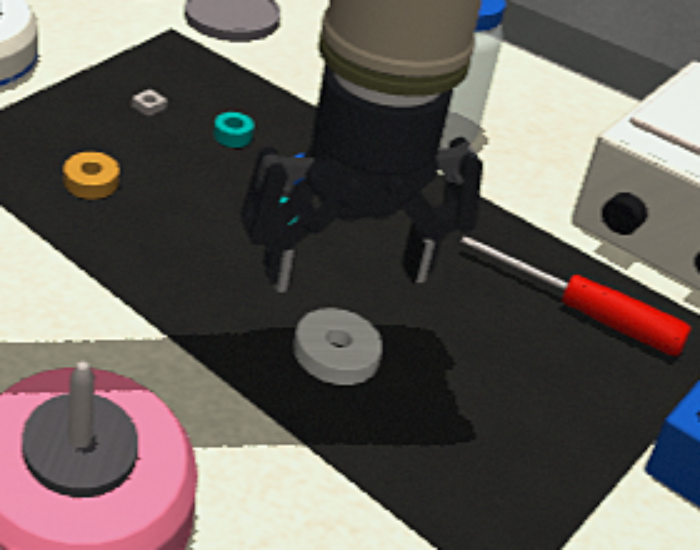

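Silver ring lies beneath the open fingers (crop 338,342), and the jaw midpoint (352,285) is above it allowing for perspective. Descending.

```bash
python3 -m inch '[[1,[-3.5,1,25],[0,0,0.5]],[1,[-3.5,1,40],[0,0,0.5]],[1,[-3.5,1,50],[0,0,0.5]],[1,[-3.5,1,50],[0,0,0.5]],[1,[-3.5,1,50],[0,0,0.5]],[1,[-3.5,1,50],[0,0,0.5]]]' 40
python3 - <<'E'
from h import *
shift([.4773,-.2925,.008],-35)
E
```

```text
clock: 3.45
tool_pos: [0.4798, -0.2932, 0.0113]
tcp_rot: [2.786, 1.45, 0.002]
ft_force: [0.2, 0.3, -0.6]
opening: 0.999
grip_force: 0.0
shift [-0.9 -2.4  3.3] tooly -35.0 turnz 0.0 tilt [ 0.001 -0.    -1.   ] tcp [ 0.4798 -0.2932  0.0113] t 3.45 open 0.999 grip 0.0 F [ 0.2  0.3 -0.6]
```

```bash
python3 -m inch '[[1,[-1,-2.5,3.5],[0,0,0]],[0.8,[-1,-2.5,3.5],[0,0,0]],[0,[-1,-2.5,3.5],[0,0,0]],[0,[-1,-2.5,3.5],[0,0,0]],[0,[-1,-2.5,3.5],[0,0,0]],[0,[-1,-2.5,3.5],[0,0,0]],[0,[-1,-2.5,3.5],[0,0,0]],[0,[-1,-2.5,3.5],[0,0,0]]]' 40
python3 -m inch '[[0,[0,0,-15],[0,0,0]],[0,[0,0,-40],[0,0,0]],[0,[0,0,-80],[0,0,0]],[0,[0,0,-130],[0,0,0]],[0,[0,0,-150],[0,0,0]],[0,[0,0,-150],[0,0,0]]]'
python3 -c "
from h import *
shift([.518,.183,.16],-35)"
```

```text
clock: 4.25
tool_pos: [0.4765, -0.2924, 0.0075]
tcp_rot: [-2.786, -1.45, -0.001]
ft_force: [-4.2, 2.2, 11.5]
opening: 0.656
grip_force: 40.3
clock: 4.85
tool_pos: [0.478, -0.2935, 0.1609]
tcp_rot: [2.783, 1.448, 0.007]
ft_force: [-0.0, -0.4, -1.5]
opening: 0.658
grip_force: 42.9
shift [ 4.131e+02 -2.409e+02  3.000e-01] tooly -35.0 turnz -0.0 tilt [ 0.006 -0.002 -1.   ] tcp [ 0.478  -0.2935  0.1609] t 4.85 open 0.658 grip 42.86019852384925 F [-0.  -0.4 -1.5]
```

```bash
python3 -m inch '[[0,[413,-241,0],[0,0,0]],[0,[413,-241,0],[0,0,0]],[0,[413,-241,0],[0,0,0]],[0,[413,-241,0],[0,0,0]],[0,[413,-241,0],[0,0,0]],[0,[413,-241,0],[0,0,0]],[0,[413,-241,0],[0,0,0]],[0,[413,-241,0],[0,0,0]],[0,[413,-241,0],[0,0,0]],[0,[413,-241,0],[0,0,0]],[0,[413,-241,0],[0,0,0]],[0,[413,-241,0],[0,0,0]]]'
python3 - <<'E'
from h import *
S=camera("side"); s=arm.sense()
cv2.imwrite("pics/s3.png",cv2.resize(S["pixels"][150:270,230:345,::-1],None,fx=5,fy=5,interpolation=cv2.INTER_NEAREST))
shift([.518,.183,.13],-35)
t=s["tool_pos"]; zb=t[2]-.0045; q=proj(S,cyl(t[:2],.029,zb,zb+.016)); print(q.min(0),q.max(0),proj(S,[[t[0],t[1],zb+.016]]))
m=masks(S)["large"]
p=proj(S,[[t[0],t[1],zb+.012]])[0]; print(p)
try:
  uv,A=blob(m,p,20);print(uv,A,fit(S,uv,.029,zb,zb+.016))
except Exception as e: print(e)
E
```

```text
clock: 6.05
tool_pos: [0.5155, 0.1839, 0.156]
tcp_rot: [2.786, 1.451, -0.003]
ft_force: [-1.0, -1.2, -1.5]
opening: 0.656
grip_force: 42.9
shift [ 1.4  1.7 26.2] tooly -35.1 turnz -0.1 tilt [-0.001 -0.001 -1.   ] tcp [0.5158 0.1829 0.1562] t 6.1 open 0.656 grip 42.91340561583638 F [ 0.1 -0.9 -0.9]
[271.32172575 175.192197  ] [297.06020261 192.38184501] [[284.15537085 180.39089976]]
[284.20937079 182.00710137]
[282.14908512 183.24805091] 1047.5 (array([0.51381803, 0.18813569]), 377.60792225203477)
```

View pics/s3.png

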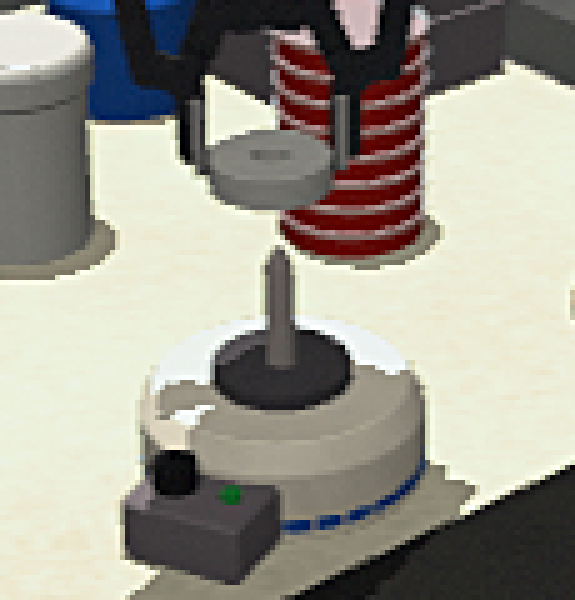

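Ring is held level (crop 270,165) just above the spindle tip (279,250), about 1 px left of the axis. I'll shift it and start down the taper.

```bash
python3 -m inch '[[0,[1.5,1.7,0],[0,0,0]],[0,[1.5,1.7,0],[0,0,0]],[0,[1.5,1.7,12],[0,0,0]],[0,[1.5,1.7,24],[0,0,0]],[0,[1.5,1.7,34],[0,0,0]],[0,[1.5,1.7,40],[0,0,0]],[0,[1.5,1.7,40],[0,0,0]],[0,[1.5,1.7,40],[0,0,0]]]'
python3 - <<'E'
from h import *
S=camera("side"); shift([.518,.183,.0625],-35)
cv2.imwrite("pics/s4.png",cv2.resize(S["pixels"][150:270,230:345,::-1],None,fx=5,fy=5,interpolation=cv2.INTER_NEAREST))
E
```

```text
clock: 6.9
tool_pos: [0.5184, 0.1844, 0.1168]
tcp_rot: [2.787, 1.45, 0.0]
ft_force: [-0.1, -0.1, -1.4]
opening: 0.656
grip_force: 42.9
shift [-1.6  0.4 54.6] tooly -35.0 turnz -0.0 tilt [ 0.  0. -1.] tcp [0.5186 0.1845 0.1171] t 6.95 open 0.655 grip 42.90981704369187 F [ 0.9  0.1 -1.6]
```

View pics/s4.png

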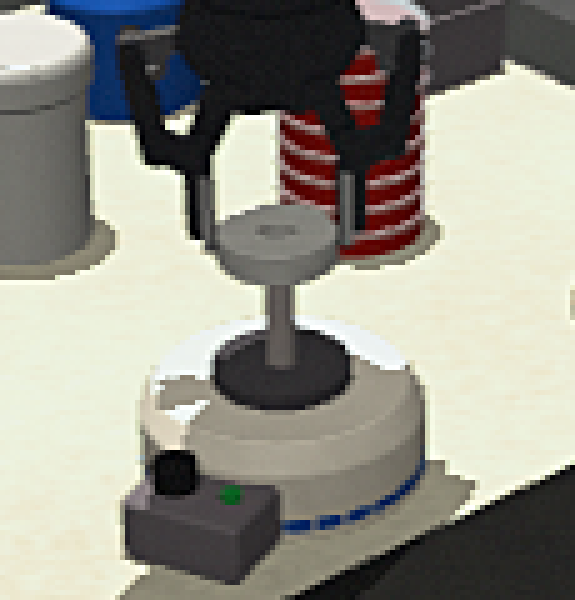

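Ring looks centred on the spindle (crop 277,240), tip inside the bore. Lowering and feeling for side force.

```bash
python3 -m inch '[[0,[-0.7,0,4],[0,0,0]],[0,[-0.7,0,8],[0,0,0]],[0,[-0.7,0,12],[0,0,0]],[0,[-0.7,0,16],[0,0,0]],[0,[-0.7,0,16],[0,0,0]],[0,[-0.7,0,16],[0,0,0]]]'
python3 -c "
from h import *
shift([.518,.183,.0625],-35)"
```

```text
clock: 7.55
tool_pos: [0.5179, 0.1838, 0.1007]
tcp_rot: [-2.787, -1.45, 0.0]
ft_force: [0.1, 0.3, -0.9]
opening: 0.655
grip_force: 42.9
shift [-0.6  0.6 38.2] tooly -35.0 turnz -0.0 tilt [-0. -0. -1.] tcp [0.5179 0.1838 0.1007] t 7.55 open 0.655 grip 42.91281642392278 F [ 0.1  0.3 -0.9]
```

```bash
python3 -m inch '[[0,[0,0,6],[0,0,0]],[0,[0,0,12],[0,0,0]],[0,[0,0,18],[0,0,0]],[0,[0,0,24],[0,0,0]],[0,[0,0,30],[0,0,0]],[0,[0,0,34],[0,0,0]],[0,[0,0,36.5],[0,0,0]],[0,[0,0,36.5],[0,0,0]],[0,[0,0,36.5],[0,0,0]]]'
python3 -c "
from h import *
shift([.518,.183,.0625],-35)"
```

```text
clock: 8.45
tool_pos: [0.5181, 0.1839, 0.0645]
tcp_rot: [-2.787, -1.45, -0.001]
ft_force: [-0.0, 1.2, -1.4]
opening: 0.655
grip_force: 42.9
shift [-0.8  0.5  2. ] tooly -35.0 turnz -0.0 tilt [ 0.  0. -1.] tcp [0.5181 0.1839 0.0645] t 8.45 open 0.655 grip 42.918179892003536 F [-0.   1.2 -1.4]
```

```bash
python3 -m inch '[[0,[0,0,1],[0,0,0]],[0,[0,0,2],[0,0,0]],[0,[0,0,2],[0,0,0]],[0,[0,0,2.3],[0,0,0]],[0,[0,0,2.3],[0,0,0]]]'
```

```text
clock: 8.95
tool_pos: [0.5181, 0.184, 0.0626]
tcp_rot: [-2.787, -1.45, -0.001]
ft_force: [-3.1, -1.1, 7.2]
opening: 0.654
grip_force: 43.6
```

```bash
python3 -m inch '[[0.9,[0,0,0],[0,0,0]],[0.9,[0,0,0],[0,0,0]],[0.9,[0,0,0],[0,0,0]],[0.9,[0,0,0],[0,0,0]],[0.9,[0,0,-20],[0,0,0]],[0.9,[0,0,-60],[0,0,0]],[0.9,[0,0,-100],[0,0,0]],[0.9,[0,0,-100],[0,0,0]]]'
python3 - <<'E'
from h import *
S=camera("side"); uv,A=blob(masks(S)["large"],(286,216),17);print(uv,A)
cv2.imwrite("pics/s5.png",cv2.resize(S["pixels"][130:250,230:345,::-1],None,fx=5,fy=5,interpolation=cv2.INTER_NEAREST))
q=proj(S,cyl([.518,.184],.029,.058,.074));print(q.min(0),q.max(0))
shift([.475,-.0427,.06],-35)
E
```

```text
clock: 9.75
tool_pos: [0.5207, 0.1847, 0.1673]
tcp_rot: [-2.787, -1.45, -0.013]
ft_force: [1.1, 0.1, -0.3]
opening: 0.898
grip_force: 0.0
[285.97222222 213.79938272] 756.0
[273.59677291 210.39296792] [298.09933297 228.10956866]
shift [-212.1   93.8  103.8] tooly -35.0 turnz -0.0 tilt [ 0.004  0.003 -1.   ] tcp [0.5194 0.1845 0.1646] t 9.8 open 0.901 grip 0.0 F [-0.1 -1.  -1.1]
```

View pics/s5.png

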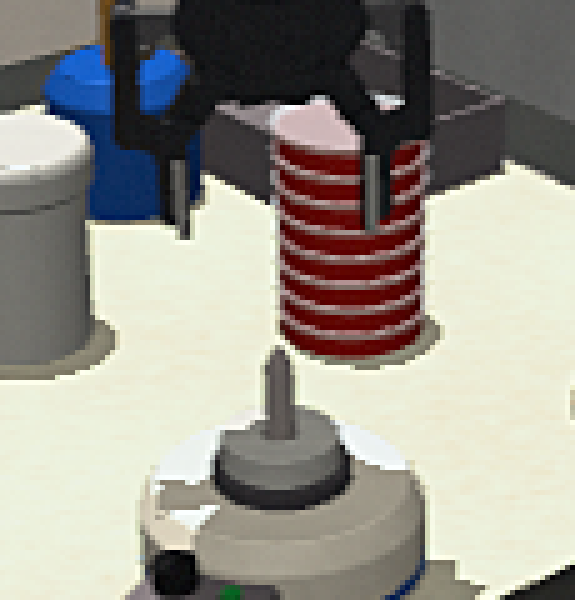

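Large ring sits flat on the shoulder (crop 280,445, extents match the model). Now the brass one.

```bash
python3 -m inch '[[0.9,[-212,94,0],[0,0,0]],[0.9,[-212,94,0],[0,0,0]],[0.9,[-212,94,0],[0,0,0]],[0.9,[-212,94,0],[0,0,0]],[0.9,[-212,94,0],[0,0,0]],[0.9,[-212,94,40],[0,0,0]],[0.9,[-212,94,80],[0,0,0]],[0.9,[-212,94,104],[0,0,0]],[0.9,[-212,94,104],[0,0,0]],[0.9,[-212,94,104],[0,0,0]]]'
python3 -c "
from h import *
shift([.475,-.0425,.0085],-35)"
```

```text
clock: 10.8
tool_pos: [0.473, -0.044, 0.058]
tcp_rot: [2.787, 1.45, -0.002]
ft_force: [1.4, -0.1, 0.4]
opening: 0.899
grip_force: 0.0
shift [ 2.4  0.8 49.5] tooly -35.0 turnz -0.0 tilt [-0.001 -0.001 -1.   ] tcp [ 0.473 -0.044  0.058] t 10.8 open 0.899 grip 0.0 F [ 1.4 -0.1  0.4]
```

```bash
python3 -m inch '[[0.9,[2,1,25],[0,0,0]],[0.9,[2,1,40],[0,0,0]],[0.9,[2,1,48],[0,0,0]],[0.9,[2,1,48],[0,0,0]],[0.9,[2,1,48],[0,0,0]],[0.9,[2,1,48],[0,0,0]]]' 40
python3 -c "
from h import *
shift([.475,-.0425,.0085],-35)"
```

```text
clock: 11.4
tool_pos: [0.476, -0.0426, 0.011]
tcp_rot: [2.786, 1.45, 0.003]
ft_force: [-1.1, 0.1, 0.9]
opening: 0.9
grip_force: 0.0
shift [-0.5 -0.9  2.5] tooly -35.0 turnz -0.0 tilt [ 0.002  0.001 -1.   ] tcp [ 0.476  -0.0426  0.011 ] t 11.4 open 0.9 grip 0.0 F [-1.1  0.1  0.9]
```

```bash
python3 -m inch '[[0.9,[-0.5,-0.8,2],[0,0,0]],[0,[-0.5,-0.8,2],[0,0,0]],[0,[-0.5,-0.8,2],[0,0,0]],[0,[-0.5,-0.8,2],[0,0,0]],[0,[-0.5,-0.8,2],[0,0,0]],[0,[-0.5,-0.8,2],[0,0,0]],[0,[-0.5,-0.8,2],[0,0,0]],[0,[-0.5,-0.8,2],[0,0,0]],[0,[-0.5,-0.8,2],[0,0,0]]]' 40
python3 -m inch '[[0,[0,0,-15],[0,0,0]],[0,[0,0,-40],[0,0,0]],[0,[0,0,-80],[0,0,0]],[0,[0,0,-130],[0,0,0]],[0,[0,0,-150],[0,0,0]],[0,[0,0,-150],[0,0,0]],[0,[0,0,-150],[0,0,0]]]'
python3 -c "
from h import *
shift([.518,.1838,.16],-35)"
```

```text
clock: 12.3
tool_pos: [0.4744, -0.0426, 0.0085]
tcp_rot: [-2.787, -1.45, -0.001]
ft_force: [-2.1, 0.0, 8.6]
opening: 0.511
grip_force: 39.5
clock: 13.0
tool_pos: [0.4739, -0.0424, 0.1574]
tcp_rot: [-2.786, -1.45, 0.0]
ft_force: [-0.4, -0.4, -3.2]
opening: 0.509
grip_force: 41.7
shift [210.6 -93.6  -2.5] tooly -35.0 turnz 0.0 tilt [-0.  0. -1.] tcp [ 0.4739 -0.0424  0.1574] t 13.0 open 0.509 grip 41.71570776030421 F [-0.4 -0.4 -3.2]
```

```bash
python3 -m inch '[[0,[211,-94,-3],[0,0,0]],[0,[211,-94,-3],[0,0,0]],[0,[211,-94,-3],[0,0,0]],[0,[211,-94,-3],[0,0,0]],[0,[211,-94,-3],[0,0,0]],[0,[211,-94,-3],[0,0,0]],[0,[211,-94,-3],[0,0,0]],[0,[211,-94,-3],[0,0,0]]]'
python3 - <<'E'
from h import *
S=camera("side"); s=arm.sense()
cv2.imwrite("pics/s6.png",cv2.resize(S["pixels"][150:270,230:345,::-1],None,fx=5,fy=5,interpolation=cv2.INTER_NEAREST))
shift([.518,.1838,.118],-35)
t=s["tool_pos"]; zb=t[2]-.0055; q=proj(S,cyl(t[:2],.023,zb,zb+.016))
p=proj(S,[[t[0],t[1],zb+.012]])[0]
uv,A=blob(masks(S)["medium"],p,20);print(uv,A,cen(q),fit(S,uv,.023,zb,zb+.016))
E
```

```text
clock: 13.8
tool_pos: [0.5179, 0.1824, 0.1597]
tcp_rot: [2.788, 1.448, -0.004]
ft_force: [-0.2, -0.9, -2.4]
opening: 0.509
grip_force: 41.7
shift [ 1.2 -0.8 42.2] tooly -35.1 turnz -0.1 tilt [-0.001 -0.001 -1.   ] tcp [0.5181 0.1824 0.1602] t 13.85 open 0.511 grip 41.71067079529166 F [ 0.4  0.1 -1.4]
[284.74828375 182.31273837] 218.5 (array([285.12496774, 182.33566578]), 265.29201222304255) (array([0.51747251, 0.18305184]), 265.2502380029764)
```

View pics/s6.png

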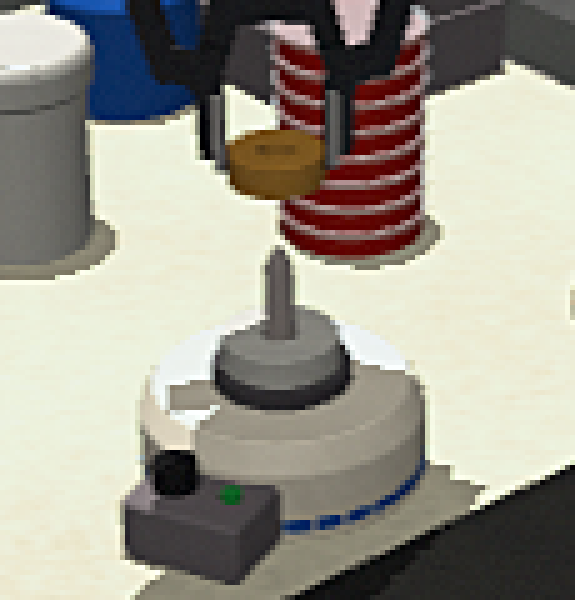

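Brass ring is held level (crop 277,165), centred over the tip (279,250). Lowering.

```bash
python3 -m inch '[[0,[1.2,-0.5,0],[0,0,0]],[0,[1.2,-0.5,12],[0,0,0]],[0,[1.2,-0.5,24],[0,0,0]],[0,[1.2,-0.5,34],[0,0,0]],[0,[1.2,-0.5,42],[0,0,0]],[0,[1.2,-0.5,42],[0,0,0]],[0,[1.2,-0.5,42],[0,0,0]],[0,[1.2,-0.5,42],[0,0,0]]]'
python3 -c "
from h import *
shift([.518,.1838,.102],-35)"
```

```text
clock: 14.65
tool_pos: [0.519, 0.1855, 0.1194]
tcp_rot: [-2.787, -1.45, -0.001]
ft_force: [0.8, 0.1, -1.6]
opening: 0.509
grip_force: 41.7
shift [-2.   0.2 17.4] tooly -35.0 turnz -0.0 tilt [ 0.001  0.    -1.   ] tcp [0.519  0.1855 0.1194] t 14.65 open 0.509 grip 41.70241992920637 F [ 0.8  0.1 -1.6]
```

```bash
python3 -m inch '[[0,[-1.7,0.2,0],[0,0,0]],[0,[-1.7,0.2,0],[0,0,0]],[0,[-1.7,0.2,4],[0,0,0]],[0,[-1.7,0.2,8],[0,0,0]],[0,[-1.7,0.2,13],[0,0,0]],[0,[-1.7,0.2,17],[0,0,0]],[0,[-1.7,0.2,17],[0,0,0]]]'
python3 -c "
from h import *
shift([.518,.1838,.0795],-35)"
```

```text
clock: 15.35
tool_pos: [0.5174, 0.1837, 0.1012]
tcp_rot: [2.787, 1.45, -0.002]
ft_force: [0.6, 0.3, -2.6]
opening: 0.51
grip_force: 41.7
shift [ 0.4  0.5 21.7] tooly -35.0 turnz -0.0 tilt [-0.001 -0.001 -1.   ] tcp [0.5174 0.1837 0.1012] t 15.35 open 0.51 grip 41.70322213321924 F [ 0.6  0.3 -2.6]
```

```bash
python3 -m inch '[[0,[0,0.3,5],[0,0,0]],[0,[0,0.3,10],[0,0,0]],[0,[0,0.3,15],[0,0,0]],[0,[0,0.3,18],[0,0,0]],[0,[0,0.3,20],[0,0,0]],[0,[0,0.3,20.5],[0,0,0]],[0,[0,0.3,20.5],[0,0,0]],[0,[0,0.3,20.5],[0,0,0]]]'
python3 -c "
from h import *
shift([.518,.1838,.0795],-35)"
```

```text
clock: 16.15
tool_pos: [0.5182, 0.1838, 0.0817]
tcp_rot: [-2.787, -1.45, -0.001]
ft_force: [0.2, 0.5, -3.0]
opening: 0.508
grip_force: 41.7
shift [-0.1 -0.2  2.2] tooly -35.0 turnz -0.0 tilt [ 0.  0. -1.] tcp [0.5182 0.1838 0.0817] t 16.15 open 0.508 grip 41.723941806703806 F [ 0.2  0.5 -3. ]
```

```bash
python3 -m inch '[[0,[0,0,1],[0,0,0]],[0,[0,0,1.6],[0,0,0]],[0,[0,0,2.1],[0,0,0]],[0,[0,0,2.4],[0,0,0]],[0,[0,0,2.4],[0,0,0]]]'
```

```text
clock: 16.65
tool_pos: [0.5181, 0.1838, 0.0796]
tcp_rot: [-2.786, -1.45, -0.0]
ft_force: [-3.9, -1.6, 5.6]
opening: 0.512
grip_force: 42.4
```

```bash
python3 -m inch '[[0.7,[0,0,0],[0,0,0]],[0.7,[0,0,0],[0,0,0]],[0.7,[0,0,0],[0,0,0]],[0.7,[0,0,0],[0,0,0]],[0.7,[0,0,-20],[0,0,0]],[0.7,[0,0,-60],[0,0,0]],[0.7,[0,0,-90],[0,0,0]],[0.7,[0,0,-90],[0,0,0]]]'
python3 - <<'E'
from h import *
S=camera("side")
for n,z0,p in(("medium",.074,(286,209)),):
    uv,A=blob(masks(S)[n],p,20);q=proj(S,cyl([.518,.1838],RAD[n],z0,z0+.016));print(uv,A,cen(q),fit(S,uv,RAD[n],z0,z0+.016))
shift([.62,-.1578,.06],-35)
E
```

```text
clock: 17.45
tool_pos: [0.5203, 0.1845, 0.1733]
tcp_rot: [-2.787, -1.45, -0.011]
ft_force: [-0.0, 0.1, -0.2]
opening: 0.697
grip_force: 0.0
[285.49053498 213.27078189] 202.5 (array([285.75654291, 213.31214441]), 256.83710509026423) (array([0.51764003, 0.18436639]), 256.7515363134444)
shift [-222.7  278.6  110.6] tooly -35.0 turnz -0.0 tilt [ 0.003  0.002 -1.   ] tcp [0.5192 0.1842 0.171 ] t 17.5 open 0.698 grip 0.0 F [ 0.3 -1.  -0.7]
```

Brass seated (fit within 1 mm). Now the blue ring.

```bash
python3 -m inch '[[0.7,[-223,279,10],[0,0,0]],[0.7,[-223,279,10],[0,0,0]],[0.7,[-223,279,10],[0,0,0]],[0.7,[-223,279,10],[0,0,0]],[0.7,[-223,279,10],[0,0,0]],[0.7,[-223,279,10],[0,0,0]],[0.7,[-223,279,10],[0,0,0]],[0.7,[-223,279,10],[0,0,0]],[0.7,[-223,279,50],[0,0,0]],[0.7,[-223,279,90],[0,0,0]],[0.7,[-223,279,110],[0,0,0]],[0.7,[-223,279,110],[0,0,0]]]'
python3 - <<'E'
from h import *
S=camera("side"); cv2.imwrite("pics/s7.png",cv2.resize(S["pixels"][190:350,330:540,::-1],None,fx=3.5,fy=3.5))
shift([.62,-.1578,.010],-35)
E
```

```text
clock: 18.7
tool_pos: [0.6158, -0.158, 0.0546]
tcp_rot: [-2.783, -1.449, 0.009]
ft_force: [1.0, 0.1, 0.3]
opening: 0.699
grip_force: 0.0
shift [ 2.3  1.9 47.2] tooly -35.0 turnz -0.0 tilt [-0.004  0.    -1.   ] tcp [ 0.6173 -0.1586  0.0572] t 18.75 open 0.7 grip 0.0 F [ 0.5 -0.2  0.8]
```

View pics/s7.png

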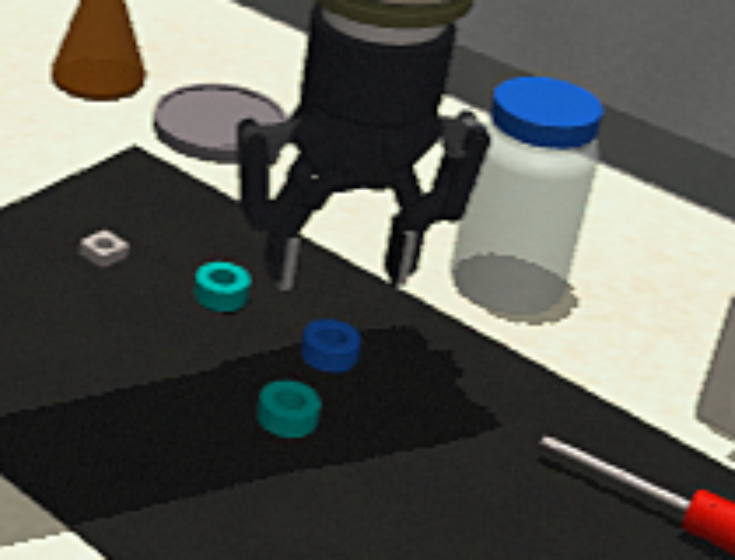

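The jaws (crop 285,285 and 400,283) straddle the blue ring (331,343), and both turquoise rings (222,285 and 289,408) are clear. Descending.

```bash
python3 -m inch '[[0.7,[2,1,25],[0,0,0]],[0.7,[2,1,38],[0,0,0]],[0.7,[2,1,45],[0,0,0]],[0.7,[2,1,45],[0,0,0]],[0.7,[2,1,45],[0,0,0]],[0.7,[2,1,45],[0,0,0]]]' 25
python3 -c "
from h import *
shift([.62,-.1578,.0085],-35)"
```

```text
clock: 19.35
tool_pos: [0.6212, -0.1581, 0.0151]
tcp_rot: [2.786, 1.45, 0.002]
ft_force: [0.1, -0.4, -0.4]
opening: 0.699
grip_force: 0.0
shift [-0.4 -1.2  6.6] tooly -35.0 turnz -0.0 tilt [ 0.001 -0.    -1.   ] tcp [ 0.6212 -0.1581  0.0151] t 19.35 open 0.699 grip 0.0 F [ 0.1 -0.4 -0.4]
```

```bash
python3 -m inch '[[0.7,[-0.5,-1,6],[0,0,0]],[0.7,[-0.5,-1,6],[0,0,0]],[0,[-0.5,-1,6],[0,0,0]],[0,[-0.5,-1,6],[0,0,0]],[0,[-0.5,-1,6],[0,0,0]],[0,[-0.5,-1,6],[0,0,0]],[0,[-0.5,-1,6],[0,0,0]],[0,[-0.5,-1,6],[0,0,0]],[0,[-0.5,-1,6],[0,0,0]]]' 25
python3 -m inch '[[0,[0,0,-15],[0,0,0]],[0,[0,0,-40],[0,0,0]],[0,[0,0,-80],[0,0,0]],[0,[0,0,-130],[0,0,0]],[0,[0,0,-155],[0,0,0]],[0,[0,0,-155],[0,0,0]],[0,[0,0,-155],[0,0,0]]]'
python3 -c "
from h import *
shift([.518,.1838,.165],-35)"
```

```text
clock: 20.25
tool_pos: [0.6196, -0.1578, 0.0083]
tcp_rot: [2.787, 1.45, 0.0]
ft_force: [-0.9, 0.3, 5.0]
opening: 0.377
grip_force: 25.1
clock: 20.95
tool_pos: [0.6196, -0.1576, 0.1637]
tcp_rot: [2.787, 1.45, 0.002]
ft_force: [-0.5, 0.5, -0.7]
opening: 0.379
grip_force: 25.0
shift [ 221.4 -279.1   -1.3] tooly -35.0 turnz -0.0 tilt [ 0.001  0.    -1.   ] tcp [ 0.6196 -0.1576  0.1637] t 20.95 open 0.379 grip 24.973536115139723 F [-0.5  0.5 -0.7]
```

```bash
python3 -m inch '[[0,[221,-279,0],[0,0,0]],[0,[221,-279,0],[0,0,0]],[0,[221,-279,0],[0,0,0]],[0,[221,-279,0],[0,0,0]],[0,[221,-279,0],[0,0,0]],[0,[221,-279,0],[0,0,0]],[0,[221,-279,0],[0,0,0]],[0,[221,-279,0],[0,0,0]],[0,[221,-279,0],[0,0,0]],[0,[221,-279,0],[0,0,0]],[0,[221,-279,0],[0,0,0]]]'
python3 - <<'E'
from h import *
S=camera("side"); s=arm.sense()
cv2.imwrite("pics/s8.png",cv2.resize(S["pixels"][150:270,230:345,::-1],None,fx=5,fy=5,interpolation=cv2.INTER_NEAREST))
shift([.518,.1838,.118],-35)
t=s["tool_pos"]; zb=t[2]-.0055; q=proj(S,cyl(t[:2],.017,zb,zb+.016))
uv,A=blob(masks(S)["small"],cen(q)[0],14);print(uv,A,cen(q),fit(S,uv,.017,zb,zb+.016))
E
```

```text
clock: 22.05
tool_pos: [0.5182, 0.1812, 0.1628]
tcp_rot: [2.788, 1.446, -0.001]
ft_force: [-0.3, -0.3, -0.3]
opening: 0.384
grip_force: 25.0
shift [ 1.8 -1.6 44.9] tooly -35.2 turnz -0.2 tilt [-0.    -0.001 -1.   ] tcp [0.5182 0.1814 0.1629] t 22.1 open 0.382 grip 25.028367564082146 F [ 0.4  0.1 -0.5]
[285.20175439 181.21177945] 133.0 (array([285.4216552 , 181.31575606]), 170.51376032619737) (array([0.51818438, 0.18218085]), 170.34252544678748)
```

View pics/s8.png

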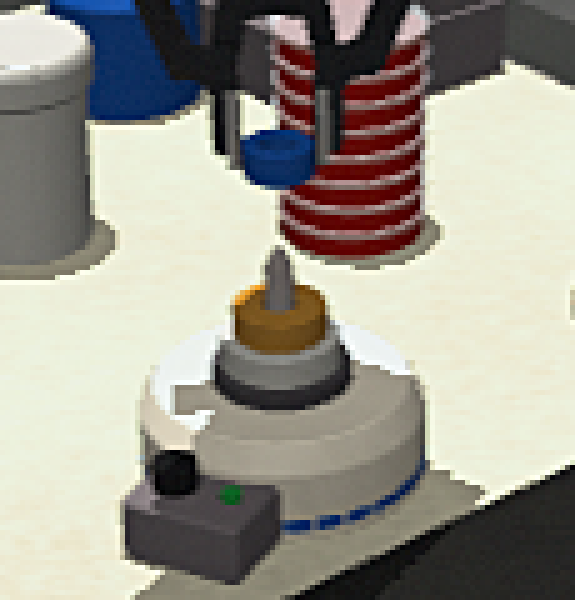

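Blue ring is held level (crop 279,158) above the tip (279,250), with the brass and silver rings stacked below. Lowering to just around the tip.

```bash
python3 -m inch '[[0,[1,-0.7,0],[0,0,0]],[0,[1,-0.7,12],[0,0,0]],[0,[1,-0.7,24],[0,0,0]],[0,[1,-0.7,36],[0,0,0]],[0,[1,-0.7,44],[0,0,0]],[0,[1,-0.7,44],[0,0,0]],[0,[1,-0.7,44],[0,0,0]],[0,[1,-0.7,44],[0,0,0]]]'
python3 -c "
from h import *
shift([.518,.1838,.102],-35)"
```

```text
clock: 22.9
tool_pos: [0.5181, 0.1847, 0.1196]
tcp_rot: [-2.787, -1.45, -0.001]
ft_force: [-0.6, 0.9, 0.5]
opening: 0.378
grip_force: 25.0
shift [-0.8  0.4 17.6] tooly -35.0 turnz -0.0 tilt [ 0.001  0.    -1.   ] tcp [0.5181 0.1847 0.1196] t 22.9 open 0.378 grip 25.029759854078293 F [-0.6  0.9  0.5]
```

```bash
python3 -m inch '[[0,[-0.8,0.4,0],[0,0,0]],[0,[-0.8,0.4,4],[0,0,0]],[0,[-0.8,0.4,8],[0,0,0]],[0,[-0.8,0.4,13],[0,0,0]],[0,[-0.8,0.4,18],[0,0,0]],[0,[-0.8,0.4,21],[0,0,0]],[0,[-0.8,0.4,22],[0,0,0]],[0,[-0.8,0.4,22],[0,0,0]],[0,[-0.8,0.4,22],[0,0,0]]]'
python3 -c "
from h import *
shift([.518,.1838,.0955],-35)"
```

```text
clock: 23.8
tool_pos: [0.5177, 0.1836, 0.0972]
tcp_rot: [-2.787, -1.45, -0.0]
ft_force: [-0.1, 0.4, -0.3]
opening: 0.377
grip_force: 25.0
shift [0.3 0.2 1.7] tooly -35.0 turnz -0.0 tilt [ 0.  0. -1.] tcp [0.5177 0.1836 0.0972] t 23.8 open 0.377 grip 25.028386116027832 F [-0.1  0.4 -0.3]
```

```bash
python3 -m inch '[[0,[0,0,0.8],[0,0,0]],[0,[0,0,1.3],[0,0,0]],[0,[0,0,1.7],[0,0,0]],[0,[0,0,2],[0,0,0]],[0,[0,0,2],[0,0,0]]]'
```

```text
clock: 24.3
tool_pos: [0.5176, 0.1837, 0.0953]
tcp_rot: [-2.787, -1.45, -0.0]
ft_force: [-1.5, -0.5, 2.1]
opening: 0.376
grip_force: 25.3
```

Contact felt; releasing and backing off.

```bash
python3 -m inch '[[0.6,[0,0,0],[0,0,0]],[0.6,[0,0,0],[0,0,0]],[0.6,[0,0,0],[0,0,0]],[0.6,[0,0,0],[0,0,0]],[0.6,[0,0,-20],[0,0,0]],[0.6,[0,0,-60],[0,0,0]],[0.6,[0,0,-110],[0,0,0]],[0.6,[0,0,-120],[0,0,0]],[0.6,[0,0,-120],[0,0,0]],[0.6,[0,0,-120],[0,0,0]],[0.6,[0,0,-120],[0,0,0]]]'
python3 - <<'E'
from h import *
S=camera("side"); cv2.imwrite("pics/s9.png",cv2.resize(S["pixels"][130:250,230:345,::-1],None,fx=5,fy=5,interpolation=cv2.INTER_NEAREST))
uv,A=blob(masks(S)["small"],(286,204),14);print(uv,cen(proj(S,cyl([.518,.1838],.017,.09,.106))),fit(S,uv,.017,.09,.106))
E
```

```text
clock: 25.4
tool_pos: [0.5168, 0.1834, 0.2134]
tcp_rot: [2.787, 1.451, -0.004]
ft_force: [0.3, 0.3, 0.2]
opening: 0.599
grip_force: 0.0
[285.02489627 207.35546335] (array([285.5667781 , 207.28215172]), 163.9836132209748) (array([0.51679818, 0.18431918]), 164.11456075892784)
```

View pics/s9.png

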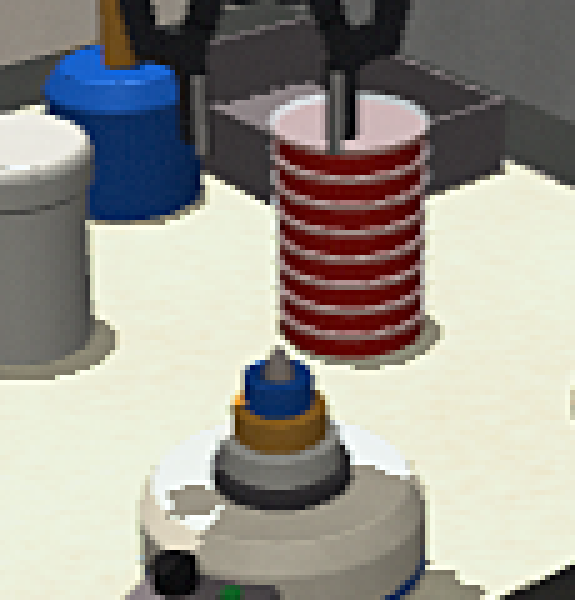

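The stack is complete and flat: blue (crop 279,390), brass (279,425) and silver (281,465). The gripper is well clear above it.

```bash
python3 -c "
from station import job
print(job.finish_job())"
```

```text
the job is handed in; nothing more can be done
None
```

The three spacers are on the white unit's spindle, large, medium, then small, each lowered until contact and sitting flat in the last camera view, with the gripper clear; the job was handed in at about 25 s, and no verdict came back.

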